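# Put the borescope battery on charge

### The arm

A 6-joint arm with a two-finger parallel gripper is mounted at the origin on the work surface. World frame = base frame: x ahead of the robot, y to its left, z up, the work surface at z = 0. Lengths are in m, angles in degrees, forces in N, time in s.
With the tool pointing down it reaches from about 0.375 to 0.9 m from the base axis. Payload 3.1 kg.
Tool frame: the origin (TCP) lies at the very end of the fingers, on their centre line; the grasp point (between the pads) lies bot.grip_point_offset behind it (bot.grip_point_offset is the distance from the TCP to the grasp point, in m); z points along the fingers, y is the line along which they close (so a half turn about z gives the same grasp; the last joint's range is limited). The gripper opens to 87 mm and grips with 3 to 60 N. Pads are 19 mm wide; open, the fingers measure 117 mm over their backs; the gripper's body (75 mm by 190 mm) begins 51 mm behind the grasp point.
Start: joints at [-83.108, 30.224, 82.088, -0, 67.689, -10.227], TCP at [0.184, -0.597, 0.223] pointing down, gripper open.
Joint ranges: [-176.69, 176.69], [-43.24, 126.21], [12.49, 139.97], [-82, 262], [0, 151.66], [-163.58, 163.58]. Speed limits (degrees/s): [159.86, 159.86, 180, 180, 180, 180].

### API

Orientations are given as a 3x3 rotation matrix whose columns are the frame's x, y, z axes.
In Python, from rig import bot, viewer, ticket gives the robot as it stands.
- The arm moves only by the tool servo_tool, never from a script. Its argument "targets" is a list of rows, each an object with "offset": the shift along the tool's x, y, z in m, a list of three; "dr": the turn, a rotation vector about the tool's x, y, z in degrees, a list of three. In form: [{"offset": [x, y, z], "dr": [ax, ay, az]}, ...]. A call has 1 to 20 rows; each row is the pose to reach, as a shift and turn from the pose commanded when the call began, along the tool's axes at that moment; what a row does not reach only later rows make up. A row lasts 1/12 s, in which the tool goes at most 41.7 mm and 7.16 degrees, less where a joint would pass 70% of its speed; a pose out of reach is approached as far as the arm can. A call with a gripper value outside its range is refused whole. "gripper" is the gripper command: -1 is fully open, 1 is shut, values between are in proportion, set as the call begins (left out, the last holds). The fingers move at their own pace and stop on an object; the grip force is fixed at half the most. Time passes only in rows, so rows that repeat a pose let the fingers close. It gives the time, the measured TCP pose, the force, the opening and the grip force at its end, in the units of the state.
- bot.read_state(): the state, without advancing time (a new reading comes with each control period).
- viewer.capture(name): name is "scene" or "top" or "wrist"; returns a dict with "color" (420x560x3 uint8, red, green, blue), "camera_matrix" (3x3 intrinsics, pixels), "R" (3x3) and "t" (3): a world point X has camera coordinates R X + t. Camera axes: x right, y down, z forward; pixel columns grow to the right and rows downward; lengths in m; the calibration is good to about 2 mm. The wrist camera is an equidistant fisheye: a pixel r from the principal point sees the ray r / f radians off the axis. A picture is of the moment at which its call begins. There is no depth.
- ticket.hand_in(): hands the job in; it is judged then, once.
The state is a dict: "time_s": time; "joint_positions": joint angles; "qvel": joint speeds; "tau": joint torques, N m; "position": TCP position; "tcp_rot": TCP orientation; "force": force on the tool from outside, world axes, zero at the start; "moment": the same for the moment, N m; "opening": opening from 0.0 (shut) to 1.0 (fully open); "grasp_force": force on a finger pad.
Only numpy, scipy, OpenCV 4.12 (cv2) and the standard library are available. Lean on these libraries where they do the work, as an engineer would, in place of code of your own. Each camera call takes 0.05 s, during which the arm holds its last target. There are 200 camera calls.

### The job

Put the spare battery pack on charge: tilt it toe down, hook the lip on its toe under the ledge of the charger bay, then swing the heel down and press it home until the sprung catch snaps over it. Do not force it: the pack and charger are plastic, so feel your way in with light pushes, and leave the other things on the bench alone.

Things in the scene. Friction and masses are not known exactly. Their poses are not given: they have to be found in the camera images.
- pack_mid (a point): Loose battery pack, black plastic, 0.27 to 0.44 kg: centre of its body (120 mm long, 54 wide, 38 high), half-way up; it lies on its underside. Axes: x from heel to toe along the length, y across the width, z out of its top. Grip it across the 54 mm width by its upper 24 mm, as the bay's side walls come 11 mm up its sides.
- pack_lip (a point): Middle of the front bottom edge of the lip on the pack's toe: 67 mm ahead (+x) of pack_mid, 19 mm below it, in the plane of the underside. The lip stands out 7 mm from the toe along the underside; it is 5 mm thick and 44 mm wide. Axes as pack_mid.
- pack_heel (a point): Ribbed thumb area on the pack's top near the heel, where it is pressed home: 48 mm behind (-x) pack_mid, 19 mm above it; 38 mm above the bay floor when home. Axes as pack_mid. The heel's end face has a pocket for the catch, 38 mm wide, 8 mm deep, from 6.5 to 17.5 mm above the underside.
- bracket_mid (a point): Middle of the top of the steel bracket plate (216 by 104 mm, 3 mm thick, fixed to the bench) that holds the charger (grey plastic, 184 by 90 mm). Axes: x from the catch end to the ledge end, z up. The charger is clamped in slots: its bay centre lies anywhere within 12 mm ahead of or behind this point along x (not measured: feel for the ledge), exact across y. The bay floor is 32 mm above it.
- bracket_toe (a point): Edge of the plate at the ledge end, 110 mm ahead (+x) of bracket_mid; axes as there. The black ledge: its lower front edge is 61.5 mm ahead of the bay centre, 8 mm above the bay floor; 5 mm thick; the slot below it is 9.5 mm deep and closed behind. The lip, down on the floor, goes under at tilts up to about 20 degrees. Behind the ledge the charger's top is 14.5 mm above the floor.
- bracket_heel (a point): Edge of the plate at the catch end, 106 mm behind (-x) bracket_mid; axes as there. Bay: 58 mm wide, side walls 7 mm high with tops flared out to 11 mm; 122.5 mm long from the heel wall (61 mm behind its centre, 16 mm high; thumb tab behind it 25 mm high) to the ledge. Sprung terminals in the floor 50 mm behind its centre lift an uncaught pack 3 mm; about 13 N press them flush.
- catch (a joint): Sprung catch at the heel end of the bay, a black slide with a thumb tab: 0 m at rest, up to 0.007 as it is pushed outward (-x of bracket_mid). Nose 5 mm into the bay, flat underside 8 mm above the floor, bevelled top 17 mm up. The descending heel pushes it out; it snaps back as the heel gets within 1.5 mm of the floor. About 10 to 15 N down on the thumb area does it; straight pushes of 25 N do no harm.
- borescope: Bystander: handheld video borescope on a folding stand, 210 mm high, base 110 by 80 mm; origin at the centre of its underside.
- plug_gauge: Bystander: steel plug gauge lying on the bench, 112 mm long, 22 mm thick; origin on the bench under its handle.
- bushing: Bystander: brass bushing standing on end, 42 mm across, 26 mm high; origin at the centre of its underside.
- ring_gauge: Bystander: steel ring gauge lying flat, 64 mm across, 18 mm high; origin at the centre of its underside.
- screwdriver: Bystander: screwdriver lying on the bench; origin on the bench under its middle.
- tray: Bystander: grey tray 160 by 110 by 40 mm with three steel port plugs; origin at the centre of its underside.
- spray: Bystander: bare metal spray can, 60 mm across, 170 mm high; origin at the centre of its underside.
Things that resemble listed ones, but are neither listed nor needed, are in the scene too. Of the things like the part that bears pack_mid, leave any that is yellow; of the rest the smaller one is meant.

How it is judged (in metres and radians):
On the way:
1. the lip is down in the bay, below the ledge, with the pack tilted heel up (z of pack_lip in the frame of bracket_mid between 0.029 and 0.037 m and z of pack_heel in the frame of bracket_mid above 0.082 m and horizontal distance between pack_mid and bracket_mid below 0.035 m), for 0.1 s.
At the end, for the whole second after the job is handed in: The pack lies home in the bay: lip under the ledge and within 4.5 mm of the bay floor, heel within 3 mm of fully down, middle within 16 mm of the bracket's seen from above, the catch sprung back within 2 mm of its rest, the pack at rest (z of pack_lip in the frame of bracket_mid between 0.03 and 0.0365 m and z of pack_heel in the frame of bracket_mid between 0.068 and 0.073 m and horizontal distance between pack_mid and bracket_mid below 0.016 m and value of joint catch below 0.002 m and linear speed of pack below 0.01 m/s); the robot touches nothing.
It fails at once if the pack is forced against the charger with more than 60 N, all contacts added (contact force between pack and charger above 60 N).
It fails at once if a bystander is moved more than 20 mm (distance of any of borescope, plug_gauge, bushing, ring_gauge, screwdriver, tray, spray from where it was at the start of the episode above 0.02 m).
It also fails if it takes over 58 s, if anything falls off the work surface, if the arm or the gripper's body presses on something with over 40 N, if the wrist force passes 120 N, or if a joint passes its speed limit or range.

## Working session

There is one attempt and no reset: what is moved stays moved. The work goes in short steps, Python scripts to look and compute and a tool call to move; the robot and the scene stay as the last step left them, time stands still between calls to the robot, and variables do not carry over. Pictures are saved under pics/ and viewed, at most 10 in all, crops included, and the job is handed in when it is done.

Besides the shell and the picture viewer there is one more tool, called after "Request:" as name(argument=value, ...) on one line, values as JSON. servo_tool: Moves the arm, as the interface text tells. Its arguments: {"type":"object","properties":{"targets":{"type":"array"},"gripper":{"type":"number"}},"required":["targets"]}

```bash
mkdir -p pics; ls
cat > h.py <<'E'
import numpy as np, cv2
from rig import bot, viewer, ticket
def cap(n,f=None):
    d=viewer.capture(n)
    if f: cv2.imwrite(f'pics/{f}.png',d['color'][:,:,::-1])
    return d
def ray(d,uv,fish=False):
    K=np.array(d['camera_matrix']);R=np.array(d['R']);t=np.array(d['t'])
    uv=np.atleast_2d(uv).astype(float)
    x=(uv-K[:2,2])/[K[0,0],K[1,1]]
    if fish:
        r=np.linalg.norm(x,axis=1,keepdims=True)+1e-12
        v=np.hstack([x/r*np.sin(r),np.cos(r)])
    else: v=np.hstack([x,np.ones((len(x),1))])
    return -R.T@t, v@R
def onz(d,uv,z,fish=False):
    c,v=ray(d,uv,fish); return c+v*((z-c[2])/v[:,2:3])
def proj(d,X,fish=False):
    K=np.array(d['camera_matrix']);p=np.atleast_2d(X)@np.array(d['R']).T+np.array(d['t'])
    if fish:
        s=np.linalg.norm(p[:,:2],axis=1,keepdims=True)+1e-12
        q=p[:,:2]/s*np.arctan2(s,p[:,2:3])
    else: q=p[:,:2]/p[:,2:3]
    return q*[K[0,0],K[1,1]]+K[:2,2]
E
python3 - <<'E'
from h import *
ims=[]
for n in ('scene','top','wrist'):
    d=cap(n,n+'0'); print(n,np.round(d['camera_matrix'],1).tolist(),np.round(d['R'],3).tolist(),np.round(d['t'],3).tolist())
s=bot.read_state(); print(bot.grip_point_offset,{k:np.round(v,3).tolist() for k,v in s.items()})
E
```

```text
pics
scene [[410.1, 0.0, 273.7], [0.0, 410.1, 209.2], [0.0, 0.0, 1.0]] [[-0.539, 0.842, 0.01], [0.699, 0.455, -0.552], [-0.469, -0.291, -0.834]] [0.303, -0.351, 1.39]
top [[443.2, 0.0, 272.7], [0.0, 443.2, 205.4], [0.0, 0.0, 1.0]] [[-0.015, -1.0, -0.015], [-0.998, 0.016, -0.064], [0.064, 0.014, -0.998]] [0.022, 0.531, 1.192]
wrist [[325.2, 0.0, 280.2], [0.0, 325.2, 211.3], [0.0, 0.0, 1.0]] [[0.294, -0.956, -0.002], [-0.919, -0.283, 0.274], [-0.263, -0.079, -0.962]] [-0.624, -0.033, 0.392]
0.0187 {'time_s': 0.15, 'joint_positions': [-83.108, 30.267, 82.138, 0.001, 67.69, -10.228], 'qvel': [-0.045, -0.125, -0.239, -0.017, 0.008, 0.035], 'tau': [-0.0, -44.043, -17.684, 0.063, 0.055, -0.0], 'position': [0.184, -0.597, 0.222], 'tcp_rot': [[0.956, 0.294, -0.0], [0.294, -0.956, 0.002], [0.0, -0.002, -1.0]], 'force': [-0.576, -0.435, 0.018], 'moment': [-0.0, 0.014, 0.018], 'grasp_force': 0.0, 'opening': 1.001}
```

View pics/top0.png

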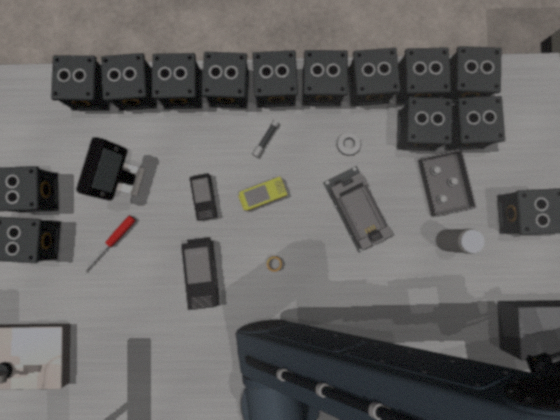

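View pics/scene0.png

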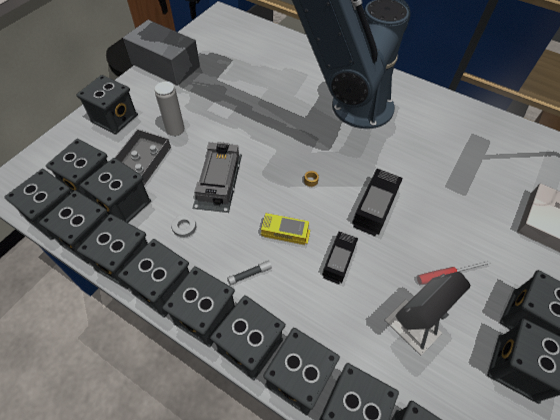

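Run:
```python
import cv2,numpy as np
t=cv2.imread('pics/top0.png');s=cv2.imread('pics/scene0.png')
def c(i,x,y,w,h): return cv2.resize(i[y:y+h,x:x+w],(390,290),interpolation=cv2.INTER_CUBIC)
o=np.vstack([np.hstack([c(t,175,165,67,50),c(t,290,160,134,100)]),np.hstack([c(s,290,220,100,75),c(s,165,130,114,85)])])
cv2.imwrite('pics/m0.png',np.clip(o.astype(float)*1.5,0,255))
```

```text
[ WARN:0@0.034] global loadsave.cpp:1063 imwrite_ Unsupported depth image for selected encoder is fallbacked to CV_8U.
```

View pics/m0.png

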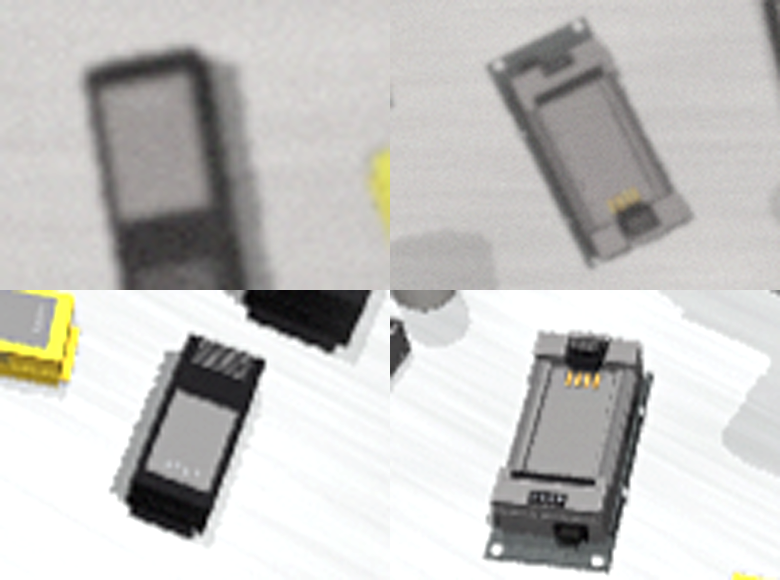

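Run:
```python
from h import *
d=cap('top')
g=cv2.cvtColor(d['color'],cv2.COLOR_RGB2GRAY)
m=(g<75).astype(np.uint8)
m[:, :180]=0;m[:,225:]=0;m[:165]=0;m[232:]=0
m=cv2.morphologyEx(m,cv2.MORPH_CLOSE,np.ones((15,15)))
cs=max(cv2.findContours(m,0,2)[0],key=cv2.contourArea)
b=cv2.boxPoints(cv2.minAreaRect(cs));print(b.round(1).tolist())
P=onz(d,b,.038);print(P.round(3).tolist(),P.mean(0).round(3)); print([np.linalg.norm(P[i]-P[i-1]).round(4) for i in range(4)])
# bracket plate: holes / outline guess
q=np.array([[323,183],[358.5,166],[393,234],[359,250.5]]) 
Q=onz(d,q,.03);print(Q.round(3).tolist(),Q.mean(0).round(3))
for n in('wrist',):
    w=cap(n);R=np.array(w['R']);c=-R.T@w['t'];s=bot.read_state();T=np.array(s['tcp_rot'])
    print('cam in tcp',(T.T@(c-s['position'])).round(4).tolist(),(T.T@R.T).round(3).tolist())
```

```text
[[189.39999389648438, 176.3000030517578], [210.5, 172.8000030517578], [217.89999389648438, 217.39999389648438], [196.8000030517578, 220.89999389648438]]
[[0.613, 0.237, 0.038], [0.621, 0.18, 0.038], [0.501, 0.161, 0.038], [0.492, 0.218, 0.038]] [0.557 0.199 0.038]
[np.float64(0.1223), np.float64(0.0577), np.float64(0.1222), np.float64(0.0573)]
[[0.589, -0.123, 0.03], [0.634, -0.22, 0.03], [0.449, -0.307, 0.03], [0.406, -0.215, 0.03]] [ 0.52  -0.217  0.03 ]
cam in tcp [0.0751, 0.0006, -0.1628] [[-0.001, -0.962, -0.275], [1.0, -0.0, -0.001], [0.001, -0.275, 0.962]]
```

View pics/wrist0.png

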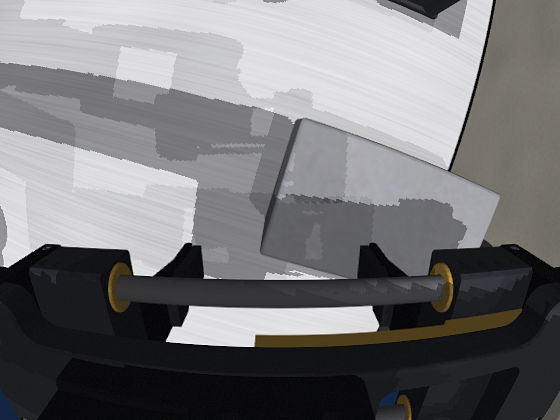

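The top view shows the small black pack at about (203,197), with its toe pointing up in the image. The charger is at about (358,208), with the ledge end at (341,175) and the terminals and catch at (374,235). The current wrist view shows only bare bench. Next I'll move so the wrist camera looks at the charger.

Request:
servo_tool(targets=[{"offset": [0.03,-0.02,0],"dr": [0,0,-1]},{"offset": [0.354,-0.252,0],"dr": [0,0,-8.9]},{"offset": [0.354,-0.252,0],"dr": [0,0,-8.9]},{"offset": [0.354,-0.252,0],"dr": [0,0,-8.9]},{"offset": [0.354,-0.252,0],"dr": [0,0,-8.9]},{"offset": [0.354,-0.252,0],"dr": [0,0,-8.9]},{"offset": [0.354,-0.252,0],"dr": [0,0,-8.9]},{"offset": [0.354,-0.252,0],"dr": [0,0,-8.9]},{"offset": [0.354,-0.252,0],"dr": [0,0,-8.9]},{"offset": [0.354,-0.252,0],"dr": [0,0,-8.9]},{"offset": [0.354,-0.252,0],"dr": [0,0,-8.9]},{"offset": [0.354,-0.252,0],"dr": [0,0,-8.9]},{"offset": [0.354,-0.252,0],"dr": [0,0,-8.9]},{"offset": [0.354,-0.252,0],"dr": [0,0,-8.9]}])

```text
time_s: 1.42
position: [0.4479, -0.2528, 0.2226]
tcp_rot: [[0.899, 0.439, -0.0], [0.439, -0.899, -0.001], [-0.001, 0.0, -1.0]]
force: [-0.8, -0.1, 0.6]
opening: 0.997
grasp_force: 0.0
```

Run:
```python
from h import *
d=cap('wrist','w1'); np.savez('w1.npz',**d)
i=cv2.imread('pics/w1.png')
x0,y0=120,0
cv2.imwrite('pics/w1c.png',cv2.resize(np.clip(i[0:270,120:440]*1.3,0,255).astype(np.uint8),None,fx=2.2,fy=2.2,interpolation=cv2.INTER_CUBIC))
```

```text
(no output)
```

View pics/w1c.png

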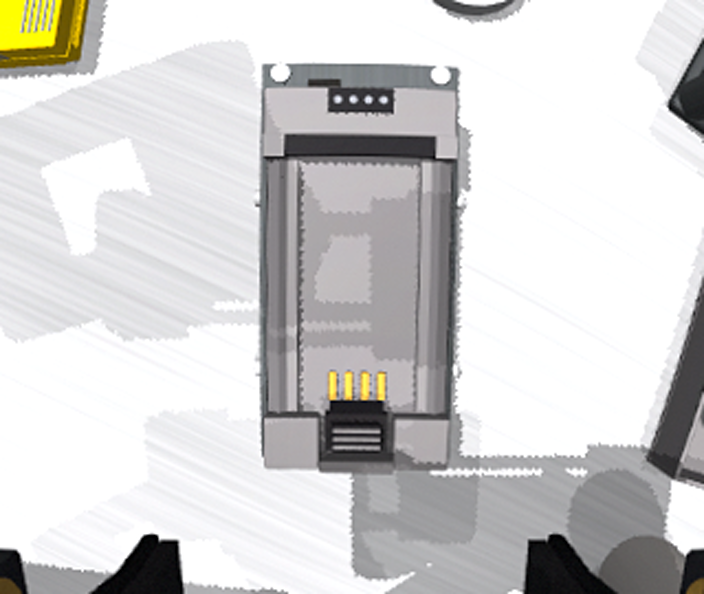

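The charger is square in view. In the crop, the plate's toe edge is at y≈66, the ledge front edge at y≈158, the terminals at (357,386) and the heel wall at y≈413.

Run:
```python
from h import *
d=dict(np.load('w1.npz'))
def w(p,z): return onz(d,np.array(p)/2.2+[120,0],z,True)
A=w([[262,65],[459,68]],.003)          # plate toe corners
H=w([[280,73],[441,75]],.003)
W=w([[301,163],[418,163],[301,411],[418,411]],.035)
L=w([[286,158],[436,158]],.048)
T=w([[333,386],[381,386]],.035)
HW=w([[267,413],[449,413]],.051)
S=w([[262,92],[458,92],[265,467],[450,467]],.0495)
for n,x in zip('A H W L T HW S'.split(),(A,H,W,L,T,HW,S)): print(n,x[:,:2].round(4).tolist())
ax=(W[0]+W[1]-W[2]-W[3])/2; print('yaw floor',np.degrees(np.arctan2(ax[1],ax[0])))
for q in(A,H,L,HW):
    v=q[0]-q[1]; print('yaw across',np.degrees(np.arctan2(-v[0],v[1])), np.linalg.norm(v))
yaw=np.radians(26.2); e=np.array([np.cos(yaw),np.sin(yaw),0]); n=np.array([-e[1],e[0],0])
for nm,q in zip('A H W L T HW S'.split(),(A,H,W,L,T,HW,S)): print(nm,'along',(q@e).round(4),'across mean',(q@n).mean().round(4))
print(bot.read_state()['joint_positions'])
```

```text
A [[0.5946, -0.1284], [0.6393, -0.223]]
H [[0.5943, -0.1393], [0.6309, -0.2163]]
W [[0.5504, -0.1758], [0.5753, -0.2263], [0.4394, -0.2288], [0.4651, -0.2815]]
L [[0.5484, -0.17], [0.5792, -0.2325]]
T [[0.4579, -0.2378], [0.4683, -0.2592]]
HW [[0.4349, -0.2141], [0.4732, -0.2926]]
S [[0.5727, -0.1457], [0.613, -0.2275], [0.4094, -0.2243], [0.4493, -0.3061]]
yaw floor 26.070782264749592
yaw across 25.298330889580612 0.10461927312297029
yaw across 25.472640533844196 0.08523646803619207
yaw across 26.204393792566275 0.06963888874449026
yaw across 26.029147597751265 0.0873171982278809
A along [0.4768 0.4751] across mean -0.43
H along [0.4717 0.4706] across mean -0.43
W along [0.4163 0.4162 0.2932 0.2931] across mean -0.4288
L along [0.417 0.417] across mean -0.4295
T along [0.3058 0.3058] across mean -0.4274
HW along [0.2957 0.2954] across mean -0.4278
S along [0.4496 0.4496 0.2683 0.268 ] across mean -0.4283
[-4.19375508e+01  2.17298859e+01  9.78155158e+01 -3.32422793e-02
  6.04441328e+01  2.21123671e+01]
```

Request:
servo_tool(targets=[{"offset": [0.01,-0.017,0],"dr": [0,0,1]},{"offset": [0.22,-0.3815,0],"dr": [0,0,17]},{"offset": [0.22,-0.3815,0],"dr": [0,0,17]},{"offset": [0.22,-0.3815,0],"dr": [0,0,17]},{"offset": [0.22,-0.3815,0],"dr": [0,0,17]},{"offset": [0.22,-0.3815,0],"dr": [0,0,17]},{"offset": [0.22,-0.3815,0],"dr": [0,0,17]},{"offset": [0.22,-0.3815,0],"dr": [0,0,17]},{"offset": [0.22,-0.3815,0],"dr": [0,0,17]},{"offset": [0.22,-0.3815,0],"dr": [0,0,17]},{"offset": [0.22,-0.3815,0],"dr": [0,0,17]},{"offset": [0.22,-0.3815,0],"dr": [0,0,17]},{"offset": [0.22,-0.3815,0],"dr": [0,0,17]},{"offset": [0.22,-0.3815,0],"dr": [0,0,17]},{"offset": [0.22,-0.3815,0],"dr": [0,0,17]}])

```text
time_s: 2.72
position: [0.4786, 0.1851, 0.2224]
tcp_rot: [[0.988, 0.155, -0.001], [0.155, -0.988, -0.001], [-0.001, 0.001, -1.0]]
force: [0.4, -1.2, 0.6]
opening: 1.0
grasp_force: 0.0
```

Run:
```python
from h import *
d=cap('wrist','w2'); np.savez('w2.npz',**d)
i=cv2.imread('pics/w2.png')
cv2.imwrite('pics/w2c.png',cv2.resize(np.clip(i[0:270,120:440]*1.5,0,255).astype(np.uint8),None,fx=2.2,fy=2.2,interpolation=cv2.INTER_CUBIC))
```

```text
(no output)
```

View pics/w2c.png

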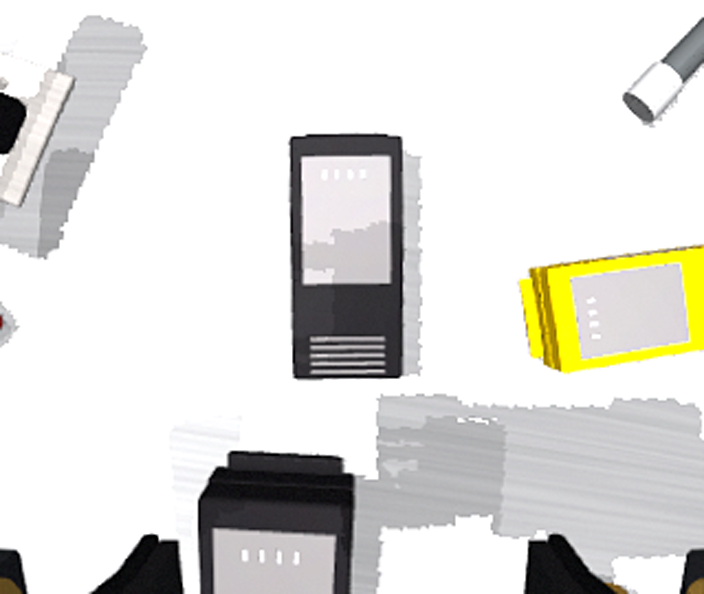

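The pack's top face spans (293..401, 138..377) in the crop, with the ribs near the robot and the toe away from it, as expected.

Run:
```python
from h import *
d=dict(np.load('w2.npz'))
P=onz(d,np.array([[292,138],[402,138],[294.5,377],[401,377]])/2.2+[120,0],.038,True)
print(P[:,:2].round(4).tolist(),P.mean(0).round(4))
a=(P[0]+P[1]-P[2]-P[3])/2;print(np.linalg.norm(a),np.degrees(np.arctan2(a[1],a[0])),np.linalg.norm(P[0]-P[1]),np.linalg.norm(P[2]-P[3]))
s=bot.read_state();T=np.array(s['tcp_rot']);print((T.T@(P.mean(0)-s['position'])).round(4))
```

```text
[[0.6107, 0.2343], [0.6187, 0.1824], [0.4948, 0.2158], [0.5028, 0.1641]] [0.5567 0.1992 0.038 ]
0.11733422741036004 9.003954091260514 0.052477690651059984 0.05229321747947383
[ 0.0795 -0.0021  0.1844]
```

Request:
servo_tool(targets=[{"offset": [0.0795,-0.002,0.02],"dr": [0,0,0]},{"offset": [0.0795,-0.002,0.02],"dr": [0,0,0]},{"offset": [0.0795,-0.002,0.02],"dr": [0,0,0]},{"offset": [0.0795,-0.002,0.06],"dr": [0,0,0]},{"offset": [0.0795,-0.002,0.1],"dr": [0,0,0]},{"offset": [0.0795,-0.002,0.14],"dr": [0,0,0]},{"offset": [0.0795,-0.002,0.165],"dr": [0,0,0]},{"offset": [0.0795,-0.002,0.185],"dr": [0,0,0]},{"offset": [0.0795,-0.002,0.2],"dr": [0,0,0]},{"offset": [0.0795,-0.002,0.207],"dr": [0,0,0]},{"offset": [0.0795,-0.002,0.207],"dr": [0,0,0]},{"offset": [0.0795,-0.002,0.207],"dr": [0,0,0]}])

```text
time_s: 3.77
position: [0.5572, 0.2005, 0.0159]
tcp_rot: [[0.988, 0.155, 0.0], [0.155, -0.988, -0.0], [0.0, 0.0, -1.0]]
force: [0.4, 0.8, -0.4]
opening: 1.001
grasp_force: 0.0
```

Request:
servo_tool(targets=[{"offset": [0,0,0],"dr": [0,0,0]},{"offset": [0,0,0],"dr": [0,0,0]},{"offset": [0,0,0],"dr": [0,0,0]},{"offset": [0,0,0],"dr": [0,0,0]},{"offset": [0,0,0],"dr": [0,0,0]},{"offset": [0,0,0],"dr": [0,0,0]},{"offset": [0,0,0],"dr": [0,0,0]},{"offset": [0,0,0],"dr": [0,0,0]}], gripper=1)

```text
time_s: 4.43
position: [0.5568, 0.2013, 0.016]
tcp_rot: [[0.988, 0.157, 0.0], [0.157, -0.988, -0.0], [0.0, 0.001, -1.0]]
force: [-0.6, -1.1, 3.5]
opening: 0.618
grasp_force: 30.0
```

```bash
cat >> h.py <<'E'
from scipy.spatial.transform import Rotation as Ro
B=np.array([0.5087,-0.2276,0.035]); YAW=25.9; GX=0.0; GZ=0.016   # TCP in pack: GX ahead of mid, GZ above underside
def frame():
    y=np.radians(YAW); return np.column_stack([[np.cos(y),np.sin(y),0],[-np.sin(y),np.cos(y),0],[0,0,1]])
def goto(along,up,tilt,T0,p0,across=0):
    "offset, dr to put lip at along/up in bay frame with tilt"
    F=frame(); P=F@Ro.from_euler('y',tilt,degrees=True).as_matrix()
    lip=B+F@[along,across,up]; tcp=lip+P@[GX-.067,0,GZ]
    T=P@np.diag([1,-1,-1]); T0=np.array(T0)
    return (T0.T@(tcp-p0)).round(4).tolist(), np.degrees(Ro.from_matrix(T0.T@T).as_rotvec()).round(2).tolist(), tcp.round(4).tolist()
def where():
    s=bot.read_state(); F=frame(); T=np.array(s['tcp_rot']); P=T@np.diag([1,-1,-1])
    lip=np.array(s['position'])-P@[GX-.067,0,GZ]; l=F.T@(lip-B)
    e=Ro.from_matrix(F.T@P).as_euler('zyx',degrees=True)
    print('t',s['time_s'],'lip',(l*1000).round(1),'yaw,tilt,roll',e.round(2),'F bay',(F.T@s['force']).round(1),'open',round(s['opening'],3),'g',round(s['grasp_force'],1))
    return s
E
python3 - <<'E'
from h import *
s=where(); p=np.array(s['position'])+[0,0,.13]
print(goto(.05,.05,15,s['tcp_rot'],p)); print(goto(.05,.05,15,s['tcp_rot'],s['position']))
d=cap('wrist','w3')
E
```

```text
t 4.4333 lip [294.8 345.4 -35. ] yaw,tilt,roll [-1.684e+01 -1.000e-02 -3.000e-02] F bay [-1.  -0.7  3.5] open 0.618 g 30.0
([-0.1252, 0.4191, 0.0283], [-2.17, -14.9, -16.75], [0.4992, -0.2322, 0.1178])
([-0.1252, 0.4191, -0.1017], [-2.17, -14.9, -16.75], [0.4992, -0.2322, 0.1178])
```

Request:
servo_tool(targets=[{"offset": [0,0,-0.01],"dr": [0,0,0]},{"offset": [0,0,-0.03],"dr": [0,0,0]},{"offset": [0,0,-0.06],"dr": [0,0,0]},{"offset": [0,0,-0.09],"dr": [0,0,0]},{"offset": [0,0,-0.12],"dr": [0,0,0]},{"offset": [0,0,-0.13],"dr": [0,0,0]},{"offset": [0,0,-0.13],"dr": [0,0,0]},{"offset": [0,0,-0.13],"dr": [0,0,0]}])

```text
time_s: 5.15
position: [0.5559, 0.2016, 0.145]
tcp_rot: [[0.988, 0.157, -0.001], [0.157, -0.988, 0.0], [-0.001, -0.0, -1.0]]
force: [0.4, -0.2, -4.7]
opening: 0.617
grasp_force: 30.0
```

Run:
```python
from h import *
s=where();print(goto(.05,.05,15,s['tcp_rot'],s['position']),s['force'],s['position'])
```

```text
t 5.15 lip [294.  346.   93.9] yaw,tilt,roll [-16.89   0.06   0.03] F bay [ 0.3 -0.3 -4.7] open 0.617 g 30.0
([-0.1239, 0.4196, 0.0272], [-2.23, -14.83, -16.79], [0.4992, -0.2322, 0.1178]) [ 0.38066389 -0.15288325 -4.67194921] [0.55588439 0.20156767 0.14495412]
```

Request:
servo_tool(targets=[{"offset": [-0.005,0.015,0],"dr": [0,0,0]},{"offset": [-0.013,0.045,0],"dr": [0,-1,-1]},{"offset": [-0.025,0.085,0],"dr": [-0.3,-2,-2.2]},{"offset": [-0.037,0.125,0],"dr": [-0.6,-4,-4.5]},{"offset": [-0.049,0.165,0],"dr": [-0.9,-6,-6.7]},{"offset": [-0.061,0.205,0],"dr": [-1.2,-8,-9]},{"offset": [-0.073,0.245,0],"dr": [-1.5,-10,-11.2]},{"offset": [-0.085,0.285,0],"dr": [-1.8,-12,-13.5]},{"offset": [-0.096,0.325,0],"dr": [-2.1,-14,-15.7]},{"offset": [-0.107,0.365,0],"dr": [-2.23,-14.8,-16.8]},{"offset": [-0.116,0.395,0],"dr": [-2.23,-14.8,-16.8]},{"offset": [-0.122,0.413,0],"dr": [-2.23,-14.8,-16.8]},{"offset": [-0.124,0.4196,0],"dr": [-2.23,-14.8,-16.8]},{"offset": [-0.124,0.4196,0],"dr": [-2.23,-14.8,-16.8]},{"offset": [-0.124,0.4196,0],"dr": [-2.23,-14.8,-16.8]}])

```text
time_s: 6.4
position: [0.4989, -0.2309, 0.1438]
tcp_rot: [[0.869, 0.436, -0.234], [0.422, -0.9, -0.11], [-0.259, -0.004, -0.966]]
force: [-1.0, 0.3, -3.8]
opening: 0.621
grasp_force: 30.0
```

Run:
```python
from h import *
s=where();print(s['joint_positions'])
for u in(.02,.006): print(goto(.05,u,15,s['tcp_rot'],s['position']))
d=cap('wrist','w4');e=cap('scene','s4')
a=cv2.imread('pics/w4.png')[0:300,100:460];b=cv2.imread('pics/s4.png')[110:230,150:294]
cv2.imwrite('pics/m4.png',np.hstack([cv2.resize(a,(400,333)),cv2.resize(b,(400,333),interpolation=cv2.INTER_CUBIC)]))
```

```text
t 6.4 lip [50.4  1.4 76. ] yaw,tilt,roll [-0.04 14.98  0.21] F bay [-0.8  0.7 -3.8] open 0.621 g 30.0
[-29.68242705  34.95331143  89.85460757 -13.52317649  64.59476548
  41.25626926]
([0.0141, 0.0015, 0.0542], [-0.21, -0.02, 0.02], [0.4992, -0.2322, 0.0878])
([0.0177, 0.0015, 0.0677], [-0.21, -0.02, 0.02], [0.4992, -0.2322, 0.0738])
```

View pics/m4.png

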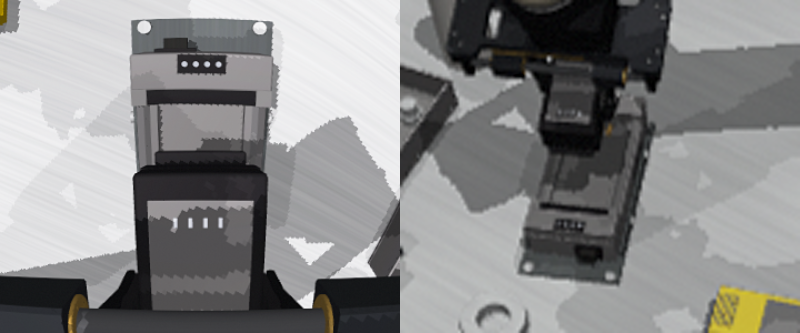

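The pack is tilted 15° and lined up with the bay. The lip spans 155–245 and the ledge 147–256 in the left panel.

Request:
servo_tool(targets=[{"offset": [0.003,0.0012,0.012],"dr": [-0.2,0,0]},{"offset": [0.007,0.0012,0.028],"dr": [-0.2,0,0]},{"offset": [0.011,0.0012,0.042],"dr": [-0.2,0,0]},{"offset": [0.0145,0.0012,0.055],"dr": [-0.2,0,0]},{"offset": [0.0165,0.0012,0.063],"dr": [-0.2,0,0]},{"offset": [0.0177,0.0012,0.0677],"dr": [-0.2,0,0]},{"offset": [0.0177,0.0012,0.0677],"dr": [-0.2,0,0]},{"offset": [0.0177,0.0012,0.0677],"dr": [-0.2,0,0]}])

```text
time_s: 7.17
position: [0.5006, -0.2331, 0.0758]
tcp_rot: [[0.869, 0.439, -0.229], [0.423, -0.899, -0.116], [-0.257, 0.004, -0.966]]
force: [-0.5, 0.1, -4.6]
opening: 0.618
grasp_force: 30.0
```

Run:
```python
from h import *
s=where()
for a,u in((.05,.001),(.05,-.002),(.062,.001)): print(goto(a,u,15,s['tcp_rot'],s['position']))
```

```text
t 7.1667 lip [50.9 -1.4  8.1] yaw,tilt,roll [ 0.13 14.91 -0.27] F bay [-0.4  0.3 -4.6] open 0.618 g 30.0
([0.0009, -0.0015, 0.007], [0.26, -0.09, 0.06], [0.4992, -0.2322, 0.0688])
([0.0017, -0.0015, 0.0099], [0.26, -0.09, 0.06], [0.4992, -0.2322, 0.0658])
([0.0125, -0.0014, 0.0039], [0.26, -0.09, 0.06], [0.51, -0.227, 0.0688])
```

Request:
servo_tool(targets=[{"offset": [0.0005,-0.001,0.002],"dr": [0,0,0]},{"offset": [0.001,-0.001,0.004],"dr": [0,0,0]},{"offset": [0.0015,-0.001,0.0055],"dr": [0,0,0]},{"offset": [0.0015,-0.001,0.0055],"dr": [0,0,0]},{"offset": [0.0015,-0.001,0.0055],"dr": [0,0,0]}])

```text
time_s: 7.58
position: [0.4998, -0.2327, 0.07]
tcp_rot: [[0.869, 0.438, -0.23], [0.422, -0.899, -0.116], [-0.257, 0.004, -0.966]]
force: [0.0, 0.6, -4.1]
opening: 0.622
grasp_force: 30.0
```

```bash
python3 -c "
from h import *
where()"
```

```text
t 7.5833 lip [50.4 -0.8  2.3] yaw,tilt,roll [ 0.07 14.91 -0.24] F bay [ 0.3  0.6 -4.1] open 0.622 g 30.0
```

Request:
servo_tool(targets=[{"offset": [0.0003,0,0.001],"dr": [0,0,0]},{"offset": [0.0005,0,0.002],"dr": [0,0,0]},{"offset": [0.0005,0,0.002],"dr": [0,0,0]},{"offset": [0.0005,0,0.002],"dr": [0,0,0]}])

```text
time_s: 7.92
position: [0.4998, -0.2326, 0.0677]
tcp_rot: [[0.869, 0.438, -0.23], [0.422, -0.899, -0.116], [-0.257, 0.004, -0.966]]
force: [-0.4, -0.6, -3.7]
opening: 0.614
grasp_force: 30.0
```

```bash
python3 -c "
from h import *
where()"
```

```text
t 7.9167 lip [50.4 -0.7  0. ] yaw,tilt,roll [ 0.07 14.91 -0.23] F bay [-0.7 -0.4 -3.7] open 0.614 g 30.0
```

Request:
servo_tool(targets=[{"offset": [0.0003,0,0.001],"dr": [0,0,0]},{"offset": [0.0003,0,0.001],"dr": [0,0,0]},{"offset": [0.0003,0,0.001],"dr": [0,0,0]}])

```text
time_s: 8.17
position: [0.4996, -0.2327, 0.0673]
tcp_rot: [[0.869, 0.438, -0.23], [0.422, -0.899, -0.116], [-0.258, 0.004, -0.966]]
force: [-1.2, 0.3, 1.5]
opening: 0.614
grasp_force: 30.0
```

```bash
python3 -c "
from h import *
where()"
```

```text
t 8.1667 lip [50.2 -0.7 -0.5] yaw,tilt,roll [ 0.07 14.94 -0.24] F bay [-0.9  0.8  1.5] open 0.614 g 30.0
```

Request:
servo_tool(targets=[{"offset": [0,0,-0.0006],"dr": [0,0,0]},{"offset": [0.0024,0,-0.0013],"dr": [0,0,0]},{"offset": [0.0048,0,-0.002],"dr": [0,0,0]},{"offset": [0.0072,0,-0.0026],"dr": [0,0,0]},{"offset": [0.0097,0,-0.0032],"dr": [0,0,0]},{"offset": [0.0097,0,-0.0032],"dr": [0,0,0]},{"offset": [0.0097,0,-0.0032],"dr": [0,0,0]}])

```text
time_s: 8.75
position: [0.5093, -0.2281, 0.0674]
tcp_rot: [[0.869, 0.438, -0.229], [0.422, -0.899, -0.116], [-0.257, 0.004, -0.966]]
force: [-2.2, 0.2, 1.0]
opening: 0.618
grasp_force: 30.0
```

```bash
python3 -c "
from h import *
where()"
```

```text
t 8.75 lip [61.  -0.8 -0.3] yaw,tilt,roll [ 0.09 14.9  -0.26] F bay [-1.9  1.1  1. ] open 0.618 g 30.0
```

Request:
servo_tool(targets=[{"offset": [0.001,0,-0.0004],"dr": [0,0,0]},{"offset": [0.002,0,-0.0007],"dr": [0,0,0]},{"offset": [0.002,0,-0.0007],"dr": [0,0,0]},{"offset": [0.002,0,-0.0007],"dr": [0,0,0]}])

```text
time_s: 9.08
position: [0.5112, -0.2272, 0.0674]
tcp_rot: [[0.869, 0.438, -0.229], [0.422, -0.899, -0.116], [-0.257, 0.004, -0.966]]
force: [-2.7, -1.2, -0.6]
opening: 0.619
grasp_force: 30.0
```

```bash
python3 -c "
from h import *
where()"
```

```text
t 9.0833 lip [63.1 -0.8 -0.2] yaw,tilt,roll [ 0.07 14.88 -0.25] F bay [-3.   0.1 -0.6] open 0.619 g 30.0
```

Request:
servo_tool(targets=[{"offset": [0.001,0,-0.0002],"dr": [0,0,0]},{"offset": [0.0015,0,-0.0004],"dr": [0,0,0]},{"offset": [0.0015,0,-0.0004],"dr": [0,0,0]},{"offset": [0.0015,0,-0.0004],"dr": [0,0,0]}])

```text
time_s: 9.42
position: [0.5125, -0.2265, 0.0675]
tcp_rot: [[0.869, 0.438, -0.229], [0.422, -0.899, -0.116], [-0.257, 0.004, -0.966]]
force: [-1.4, 0.3, -0.3]
opening: 0.619
grasp_force: 30.0
```

```bash
python3 -c "
from h import *
where()"
```

```text
t 9.4167 lip [64.5 -0.8 -0.2] yaw,tilt,roll [ 0.07 14.89 -0.25] F bay [-1.2  0.9 -0.3] open 0.619 g 30.0
```

Request:
servo_tool(targets=[{"offset": [0.001,0,-0.0003],"dr": [0,0,0]},{"offset": [0.0015,0,-0.0004],"dr": [0,0,0]},{"offset": [0.0015,0,-0.0004],"dr": [0,0,0]},{"offset": [0.0015,0,-0.0004],"dr": [0,0,0]}])

```text
time_s: 9.75
position: [0.5136, -0.226, 0.0675]
tcp_rot: [[0.869, 0.438, -0.23], [0.422, -0.899, -0.116], [-0.258, 0.004, -0.966]]
force: [-2.4, -1.6, -0.3]
opening: 0.619
grasp_force: 30.0
```

```bash
python3 -c "
from h import *
where()"
```

```text
t 9.75 lip [65.7 -0.8 -0.2] yaw,tilt,roll [ 0.07 14.93 -0.24] F bay [-2.9 -0.4 -0.3] open 0.619 g 30.0
```

Request:
servo_tool(targets=[{"offset": [0.001,0,-0.0003],"dr": [0,0,0]},{"offset": [0.001,0,-0.0003],"dr": [0,0,0]},{"offset": [0.001,0,-0.0003],"dr": [0,0,0]}])

```text
time_s: 10.0
position: [0.5138, -0.2259, 0.0677]
tcp_rot: [[0.869, 0.438, -0.232], [0.422, -0.899, -0.117], [-0.259, 0.004, -0.966]]
force: [-4.8, -2.7, -0.4]
opening: 0.622
grasp_force: 30.0
```

```bash
python3 -c "
from h import *
where()
d=cap('wrist','w5')
a=cv2.imread('pics/w5.png')[0:300,150:410]
cv2.imwrite('pics/m5.png',cv2.resize(a,None,fx=2,fy=2,interpolation=cv2.INTER_CUBIC))"
```

```text
t 10.0 lip [65.9 -0.7 -0.2] yaw,tilt,roll [ 0.08 15.03 -0.22] F bay [-5.5 -0.3 -0.4] open 0.622 g 30.0
```

View pics/m5.png

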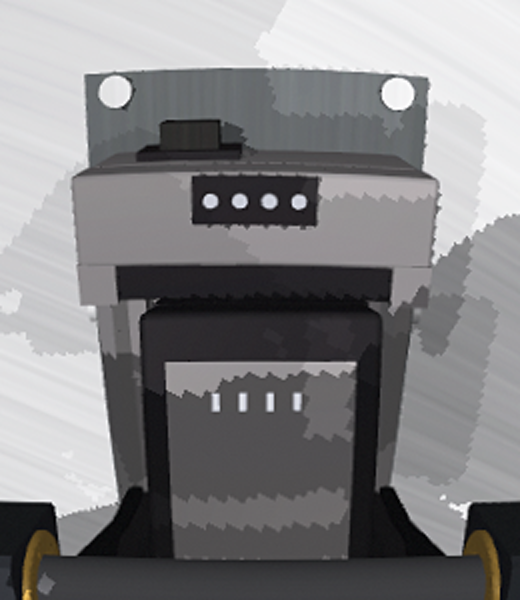

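The lip is under the ledge: the toe meets it at about 5 N, and the pack's front edge sits tight against the black ledge at y≈300. Next I'll swing the heel down.

```bash
python3 -c "
from h import *
s=where()
for a,t in((.0654,14),(.0656,12),(.066,10),(.0666,8),(.067,6.5)): print(goto(a,.0002,t,s['tcp_rot'],s['position'],-.0007)[:2])"
```

```text
t 10.05 lip [65.9 -0.7 -0.2] yaw,tilt,roll [ 0.07 15.03 -0.22] F bay [-4.7 -0.4  0.2] open 0.619 g 30.0
([-0.0008, 0.0, 0.001], [0.21, 1.03, 0.02])
([-0.0011, -0.0, 0.0033], [0.21, 3.03, 0.02])
([-0.0011, -0.0, 0.0055], [0.21, 5.03, 0.03])
([-0.0009, -0.0, 0.0078], [0.21, 7.03, 0.03])
([-0.0007, -0.0, 0.0095], [0.21, 8.53, 0.03])
```

Request:
servo_tool(targets=[{"offset": [-0.001,0,0.0005],"dr": [0,0.5,0]},{"offset": [-0.001,0,0.001],"dr": [0,1,0]},{"offset": [-0.0013,0,0.0022],"dr": [0,2,0]},{"offset": [-0.0015,0,0.0033],"dr": [0,3,0]},{"offset": [-0.0015,0,0.0044],"dr": [0,4,0]},{"offset": [-0.0015,0,0.0055],"dr": [0,5,0]},{"offset": [-0.0015,0,0.0055],"dr": [0,5,0]},{"offset": [-0.0015,0,0.0055],"dr": [0,5,0]}])

```text
time_s: 10.72
position: [0.5122, -0.2266, 0.0625]
tcp_rot: [[0.886, 0.437, -0.152], [0.43, -0.899, -0.078], [-0.171, 0.004, -0.985]]
force: [-0.4, 0.2, -4.0]
opening: 0.618
grasp_force: 30.0
```

```bash
python3 -c "
from h import *
s=where()
for a,t in((.0664,8),(.067,6),(.0673,5),(.0676,4)): print(goto(a,.0002,t,s['tcp_rot'],s['position'],-.0007)[:2])"
```

```text
t 10.7167 lip [66.9 -0.7  0.3] yaw,tilt,roll [ 0.03  9.85 -0.22] F bay [-0.2  0.3 -4. ] open 0.618 g 30.0
([-0.0009, 0.0001, 0.0024], [0.22, 1.85, -0.01])
([-0.0008, 0.0001, 0.0046], [0.22, 3.85, -0.0])
([-0.0007, 0.0001, 0.0057], [0.22, 4.85, 0.0])
([-0.0005, 0.0, 0.0069], [0.22, 5.85, 0.0])
```

Request:
servo_tool(targets=[{"offset": [-0.0003,0,0.0012],"dr": [0.1,1,0]},{"offset": [-0.0005,0,0.0024],"dr": [0.2,2,0]},{"offset": [-0.0005,0,0.0035],"dr": [0.2,3,0]},{"offset": [-0.0005,0,0.0041],"dr": [0.2,3.5,0]},{"offset": [-0.0005,0,0.0041],"dr": [0.2,3.5,0]},{"offset": [-0.0005,0,0.0041],"dr": [0.2,3.5,0]}])

```text
time_s: 11.22
position: [0.5111, -0.227, 0.0588]
tcp_rot: [[0.894, 0.437, -0.1], [0.434, -0.899, -0.049], [-0.111, 0.0, -0.994]]
force: [-0.0, 2.8, -1.9]
opening: 0.618
grasp_force: 30.0
```

```bash
python3 -c "
from h import *
s=where()
for a,t in((.0673,5),(.0676,4)): print(goto(a,.0002,t,s['tcp_rot'],s['position'],-.0007)[:2])"
```

```text
t 11.2167 lip [67.2 -0.6  0.5] yaw,tilt,roll [ 0.01  6.38 -0.02] F bay [ 1.2  2.5 -1.9] open 0.618 g 30.0
([-0.0003, 0.0001, 0.0019], [0.02, 1.38, 0.01])
([-0.0002, 0.0001, 0.003], [0.02, 2.38, 0.01])
```

Request:
servo_tool(targets=[{"offset": [0,0,0],"dr": [0,0,0]},{"offset": [0,0,0],"dr": [0,0,0]},{"offset": [0,0,0],"dr": [0,0,0]},{"offset": [0,0,0],"dr": [0,0,0]},{"offset": [0,0,0],"dr": [0,0,0]},{"offset": [0,0,-0.01],"dr": [0,0,0]},{"offset": [0,0,-0.03],"dr": [0,0,0]},{"offset": [0,0,-0.06],"dr": [0,0,0]},{"offset": [0,0,-0.08],"dr": [0,0,0]},{"offset": [0,0,-0.08],"dr": [0,0,0]},{"offset": [0,0,-0.08],"dr": [0,0,0]}], gripper=-1)

```text
time_s: 12.13
position: [0.5201, -0.2238, 0.1401]
tcp_rot: [[0.894, 0.438, -0.097], [0.435, -0.899, -0.051], [-0.11, 0.004, -0.994]]
force: [0.3, -0.1, 0.1]
opening: 1.0
grasp_force: 0.0
```

```bash
python3 -c "
from h import *
s=where(); F=frame(); T=np.array(s['tcp_rot'])
lipal=.0675
tgt=B+F@[lipal-.115,-.0007,.038+.012+.03]
Td=F@np.diag([1,-1,-1])
print('above thumb', (T.T@(tgt-s['position'])).round(4), np.degrees(Ro.from_matrix(T.T@Td).as_rotvec()).round(2),s['force'])
d=cap('wrist','w6')
a=cv2.imread('pics/w6.png')[0:420,130:430]
cv2.imwrite('pics/m6.png',cv2.resize(a,None,fx=1.4,fy=1.4,interpolation=cv2.INTER_CUBIC))"
```

```text
t 12.1333 lip [76.8 -1.6 81.8] yaw,tilt,roll [ 0.07  6.29 -0.23] F bay [ 0.2 -0.2  0.1] open 1.0 g 0.0
above thumb [-0.0563 -0.001   0.0314] [0.23 6.29 0.05] [ 0.3078554  -0.07481557  0.11913934]
```

View pics/m6.png

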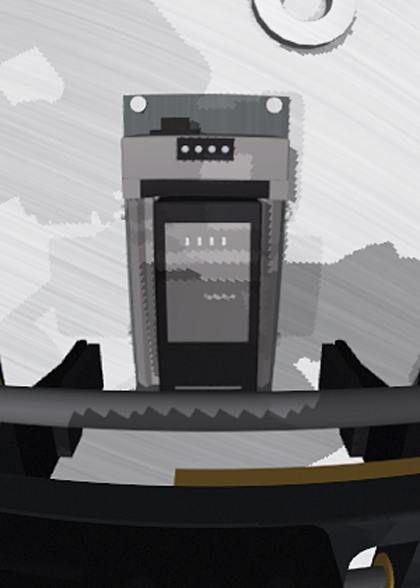

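The pack rests in the bay with its toe against the ledge, at y≈198 in the crop. I'll close the gripper and position it over the thumb area.

Request:
servo_tool(targets=[{"offset": [-0.03,-0.0005,0.0],"dr": [0.1,3,0]},{"offset": [-0.0563,-0.001,0.0],"dr": [0.2,6.2,0]},{"offset": [-0.0563,-0.001,0.015],"dr": [0.2,6.2,0]},{"offset": [-0.0563,-0.001,0.025],"dr": [0.2,6.2,0]},{"offset": [-0.0563,-0.001,0.0314],"dr": [0.2,6.2,0]},{"offset": [-0.0563,-0.001,0.0314],"dr": [0.2,6.2,0]},{"offset": [-0.0563,-0.001,0.0314],"dr": [0.2,6.2,0]},{"offset": [-0.0563,-0.001,0.0314],"dr": [0.2,6.2,0]},{"offset": [-0.0563,-0.001,0.0314],"dr": [0.2,6.2,0]}], gripper=1)

```text
time_s: 12.93
position: [0.466, -0.2482, 0.1134]
tcp_rot: [[0.899, 0.439, -0.004], [0.439, -0.899, 0.001], [-0.003, -0.002, -1.0]]
force: [0.3, 0.7, -0.0]
opening: 0.401
grasp_force: 0.0
```

```bash
python3 -c "
from h import *
s=where();F=frame();print((F.T@(s['position']-B)*1000).round(1))"
```

```text
t 12.9333 lip [19.5  0.3 62.2] yaw,tilt,roll [0.11 0.2  0.13] F bay [ 0.5  0.5 -0. ] open 0.401 g 0.0
[-47.4   0.1  78.4]
```

Request:
servo_tool(targets=[{"offset": [0,0,0],"dr": [0,0,0]},{"offset": [0,0,0],"dr": [0,0,0]},{"offset": [0,0,0],"dr": [0,0,0]},{"offset": [0,0,0],"dr": [0,0,0]},{"offset": [0,0,0],"dr": [0,0,0]},{"offset": [0,0,0],"dr": [0,0,0]},{"offset": [0,0.0005,0.012],"dr": [0,0,0]},{"offset": [0,0.0005,0.02],"dr": [0,0,0]},{"offset": [0,0.0005,0.025],"dr": [0,0,0]},{"offset": [0,0.0005,0.025],"dr": [0,0,0]},{"offset": [0,0.0005,0.025],"dr": [0,0,0]}])

```text
time_s: 13.85
position: [0.465, -0.2487, 0.0879]
tcp_rot: [[0.899, 0.437, -0.006], [0.437, -0.899, 0.002], [-0.004, -0.004, -1.0]]
force: [-0.2, -1.3, 0.7]
opening: 0.004
grasp_force: 0.0
```

```bash
python3 -c "
from h import *
s=where();F=frame();print((F.T@(s['position']-B)*1000).round(1))"
```

```text
t 13.85 lip [18.4  0.2 36.6] yaw,tilt,roll [0.03 0.24 0.24] F bay [-0.7 -1.1  0.7] open 0.004 g 0.0
[-48.5   0.1  52.9]
```

Request:
servo_tool(targets=[{"offset": [0,0,0.002],"dr": [0,0,0]},{"offset": [0,0,0.004],"dr": [0,0,0]},{"offset": [0,0,0.004],"dr": [0,0,0]},{"offset": [0,0,0.004],"dr": [0,0,0]}])

```text
time_s: 14.18
position: [0.4651, -0.2489, 0.0844]
tcp_rot: [[0.899, 0.437, -0.005], [0.437, -0.899, 0.001], [-0.004, -0.003, -1.0]]
force: [-0.2, 0.8, 1.6]
opening: 0.003
grasp_force: 0.7
```

Request:
servo_tool(targets=[{"offset": [0,0,0.001],"dr": [0,0,0]},{"offset": [0,0,0.002],"dr": [0,0,0]},{"offset": [0,0,0.002],"dr": [0,0,0]},{"offset": [0,0,0.002],"dr": [0,0,0]}])

```text
time_s: 14.52
position: [0.4646, -0.2489, 0.0825]
tcp_rot: [[0.899, 0.438, -0.006], [0.438, -0.899, 0.001], [-0.005, -0.003, -1.0]]
force: [-1.9, -1.5, 4.7]
opening: 0.006
grasp_force: 2.4
```

Request:
servo_tool(targets=[{"offset": [0,0,0.001],"dr": [0,0,0]},{"offset": [0,0,0.002],"dr": [0,0,0]},{"offset": [0,0,0.002],"dr": [0,0,0]},{"offset": [0,0,0.002],"dr": [0,0,0]}])

```text
time_s: 14.85
position: [0.4655, -0.2487, 0.0799]
tcp_rot: [[0.899, 0.437, -0.004], [0.437, -0.899, 0.001], [-0.003, -0.003, -1.0]]
force: [-0.9, 0.2, -0.9]
opening: 0.004
grasp_force: 0.0
```

Request:
servo_tool(targets=[{"offset": [0,0,0.001],"dr": [0,0,0]},{"offset": [0,0,0.0015],"dr": [0,0,0]},{"offset": [0,0,0.0015],"dr": [0,0,0]},{"offset": [0,0,0.0015],"dr": [0,0,0]}])

```text
time_s: 15.18
position: [0.4652, -0.2488, 0.0786]
tcp_rot: [[0.899, 0.437, -0.005], [0.437, -0.899, 0.001], [-0.004, -0.003, -1.0]]
force: [-0.2, 0.6, -0.6]
opening: 0.002
grasp_force: 0.0
```

Request:
servo_tool(targets=[{"offset": [0,0,0.001],"dr": [0,0,0]},{"offset": [0,0,0.002],"dr": [0,0,0]},{"offset": [0,0,0.002],"dr": [0,0,0]},{"offset": [0,0,0.002],"dr": [0,0,0]}])

```text
time_s: 15.52
position: [0.4652, -0.2489, 0.0767]
tcp_rot: [[0.899, 0.437, -0.005], [0.437, -0.899, 0.001], [-0.004, -0.003, -1.0]]
force: [0.7, -0.2, -0.2]
opening: 0.003
grasp_force: 0.0
```

Request:
servo_tool(targets=[{"offset": [0,0,0.001],"dr": [0,0,0]},{"offset": [0,0,0.0015],"dr": [0,0,0]},{"offset": [0,0,0.0015],"dr": [0,0,0]},{"offset": [0,0,0.0015],"dr": [0,0,0]}])

```text
time_s: 15.85
position: [0.4651, -0.249, 0.0761]
tcp_rot: [[0.899, 0.438, -0.005], [0.438, -0.899, 0.001], [-0.004, -0.003, -1.0]]
force: [-1.3, 0.0, 5.8]
opening: 0.006
grasp_force: 3.2
```

Request:
servo_tool(targets=[{"offset": [0,0,0.001],"dr": [0,0,0]},{"offset": [0,0,0.0015],"dr": [0,0,0]},{"offset": [0,0,0.0015],"dr": [0,0,0]},{"offset": [0,0,0.0015],"dr": [0,0,0]}])

```text
time_s: 16.18
position: [0.4648, -0.2492, 0.0748]
tcp_rot: [[0.899, 0.438, -0.005], [0.438, -0.899, 0.0], [-0.004, -0.003, -1.0]]
force: [-2.5, -0.3, 8.6]
opening: 0.001
grasp_force: 4.3
```

```bash
python3 -c "
from h import *
s=where()"
```

```text
t 16.1833 lip [18.  -0.1 23.5] yaw,tilt,roll [0.06 0.26 0.15] F bay [-2.3  0.8  8.6] open 0.001 g 4.3
```

Request:
servo_tool(targets=[{"offset": [0,0,0.001],"dr": [0,0,0]},{"offset": [0,0,0.0015],"dr": [0,0,0]},{"offset": [0,0,0.0015],"dr": [0,0,0]},{"offset": [0,0,0.0015],"dr": [0,0,0]}])

```text
time_s: 16.52
position: [0.4645, -0.2493, 0.0737]
tcp_rot: [[0.899, 0.438, -0.006], [0.438, -0.899, 0.0], [-0.005, -0.003, -1.0]]
force: [-4.1, 0.0, 12.9]
opening: 0.011
grasp_force: 6.0
```

Request:
servo_tool(targets=[{"offset": [0,0,0.0005],"dr": [0,0,0]},{"offset": [0,0,0.0005],"dr": [0,0,0]},{"offset": [0,0,0.0005],"dr": [0,0,0]}])

```text
time_s: 16.77
position: [0.4644, -0.2493, 0.0734]
tcp_rot: [[0.899, 0.438, -0.006], [0.438, -0.899, 0.0], [-0.005, -0.003, -1.0]]
force: [-4.5, -0.7, 13.6]
opening: 0.008
grasp_force: 6.7
```

Request:
servo_tool(targets=[{"offset": [0,0,0.0005],"dr": [0,0,0]},{"offset": [0,0,0.0008],"dr": [0,0,0]},{"offset": [0,0,0.0008],"dr": [0,0,0]},{"offset": [0,0,0.0008],"dr": [0,0,0]}])

```text
time_s: 17.1
position: [0.4644, -0.2493, 0.0733]
tcp_rot: [[0.899, 0.438, -0.006], [0.438, -0.899, -0.0], [-0.005, -0.002, -1.0]]
force: [-6.5, -0.4, 19.5]
opening: 0.001
grasp_force: 9.5
```

```bash
python3 -c "
from h import *
s=where()"
```

```text
t 17.1 lip [17.6  0.  22. ] yaw,tilt,roll [0.09 0.29 0.14] F bay [-6.   2.5 19.5] open 0.001 g 9.5
```

Request:
servo_tool(targets=[{"offset": [0,0,-0.001],"dr": [0,0,0]},{"offset": [0,0,-0.002],"dr": [0,0,0]},{"offset": [0,0,-0.003],"dr": [0,0,0]},{"offset": [0,0,-0.003],"dr": [0,0,0]},{"offset": [0,0,-0.003],"dr": [0,0,0]}])

```text
time_s: 17.52
position: [0.4649, -0.2491, 0.0748]
tcp_rot: [[0.899, 0.438, -0.005], [0.438, -0.899, 0.0], [-0.004, -0.003, -1.0]]
force: [-3.4, -0.6, 8.9]
opening: 0.003
grasp_force: 4.4
```

Request:
servo_tool(targets=[{"offset": [0,0,-0.001],"dr": [0,0,0]},{"offset": [0,0,-0.001],"dr": [0,0,0]},{"offset": [0,0,-0.001],"dr": [0,0,0]}])

```text
time_s: 17.77
position: [0.4653, -0.249, 0.075]
tcp_rot: [[0.899, 0.437, -0.004], [0.437, -0.899, 0.001], [-0.004, -0.003, -1.0]]
force: [-0.3, -0.7, 3.8]
opening: 0.004
grasp_force: 1.8
```

Request:
servo_tool(targets=[{"offset": [0,0,-0.0005],"dr": [0,0,0]},{"offset": [0,0,-0.0005],"dr": [0,0,0]},{"offset": [0,0,-0.0005],"dr": [0,0,0]}])

```text
time_s: 18.02
position: [0.4652, -0.2487, 0.0752]
tcp_rot: [[0.899, 0.437, -0.005], [0.437, -0.899, 0.001], [-0.004, -0.003, -1.0]]
force: [0.7, -0.1, 0.2]
opening: 0.004
grasp_force: 0.1
```

Request:
servo_tool(targets=[{"offset": [0,0,-0.02],"dr": [0,0,0]},{"offset": [-0.04,0,-0.06],"dr": [0,0,0]},{"offset": [-0.08,0,-0.09],"dr": [0,0,0]},{"offset": [-0.1,0,-0.12],"dr": [0,0,0]},{"offset": [-0.1,0,-0.13],"dr": [0,0,0]},{"offset": [-0.1,0,-0.13],"dr": [0,0,0]},{"offset": [-0.1,0,-0.13],"dr": [0,0,0]}])

```text
time_s: 18.6
position: [0.376, -0.2936, 0.2069]
tcp_rot: [[0.9, 0.436, -0.002], [0.436, -0.9, -0.001], [-0.003, 0.0, -1.0]]
force: [0.3, -0.0, 0.0]
opening: 0.008
grasp_force: 0.0
```

```bash
python3 -c "
from h import *
s=where()
d=cap('wrist','w7')
a=cv2.imread('pics/w7.png')[0:270,150:410]
cv2.imwrite('pics/m7.png',cv2.resize(np.clip(a*1.4,0,255).astype(np.uint8),None,fx=2.2,fy=2.2,interpolation=cv2.INTER_CUBIC))"
```

```text
t 18.6 lip [-81.2  -1.5 155.7] yaw,tilt,roll [-0.07  0.15 -0.  ] F bay [ 0.3 -0.1  0. ] open 0.008 g 0.0
```

View pics/m7.png

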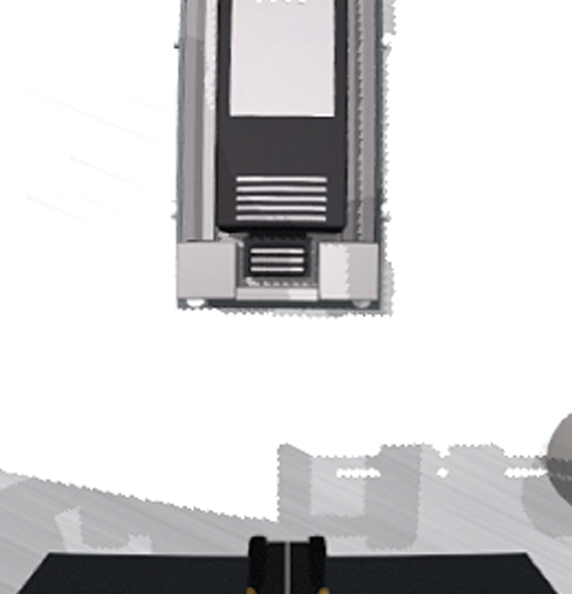

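The catch tab sits close behind the heel at (277,260). The heel stopped holding force at z = 0.0752, where before the press it pushed back with 6 N at 0.0761, so the catch has snapped. Handing in.

```bash
python3 -c "
from h import *
print(ticket.hand_in())"
```

```text
the job is handed in; nothing more can be done
None
```

The battery pack is on charge, with its lip hooked under the ledge and its heel pressed home under the catch. The highest force read at the wrist was about 20 N, no bystander was touched as far as I could tell, and the job was handed in at about 19 s; no verdict was returned.

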